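# Hang the light shield on the exposure stage's post and swing it in behind the sprung catch

## Task

Hang the loose light shield on the exposure console: pick it up by its bar grip, thread its eye over the console's upright post with the tongue swung out towards the robot, well clear of the sprung catch, and lower it right down flat onto the black deck before letting go. Then push it round on the post, so that its tongue presses the catch back and slides in under the lip of the stop rail, until the catch springs out fully behind the tongue. Leave the other loose things where they are.

Things in the scene. Friction and masses are not known exactly. Their poses are not given: they have to be found in the camera images.
- console: Fixed cream box 240 x 310 x 50 mm (its x, y, z) with a flat black top, the deck, 50 mm above the table; it carries a post, a stop rail and a sprung catch. Does not move; placed and turned (up to 0.2 rad) differently each time. Origin: centre of its underside; x points away from the robot, y left. Row of keys on its -x side.
- post_foot (a point): Foot of the bare steel post on the console's deck (on the post's axis, at deck height, console x = 50 mm, y = -95 mm); axes as the console's. The post is 15 mm in diameter and 32 mm tall, tapering to 8 mm over its top 7 mm.
- rail_lip (a point): Middle of the free lower edge of the stop rail's lip, 9 mm above the deck (console x = 51, y = 57.5 mm); axes as the console's. The low aluminium rail is 45 mm long along console y; its upright face is 12 mm beyond this edge (+x), its lip 4 mm thick, top 13 mm above the deck. The 5 mm tongue goes under it by sliding, not from above.
- catch_nose (a point): Holding corner of the sprung steel catch, 6 mm above the deck; axes as the console's. Out: console x = 35.5, y = 77 mm. The catch, 11 mm high, slides along console +y. From this point a blunt nose runs 6 mm to -x, then a ramp goes back at 18 degrees for 25 mm of -x; the holding face looks to +x. Grey housing, 16 mm high: console x 3 to 47, y 116 to 152 mm.
- catch (a joint): How far the catch is pressed back along console +y, m: 0 = fully out, 0.014 = limit; spring 0.9 N at 0 plus 60 N/m. The passing tongue presses it back about 8 mm.
- shield: The light shield: one rigid bare steel piece, loose, flat on the table, 0.3 to 0.5 kg, balanced at its grip. Origin: on its underside, below the grip's centre; x runs from eye to tongue, z up. 5 mm thick: plate x -58 to 40 mm, 80 mm wide (y); eye lug 44 x 44 mm centred at x = -80 mm; tongue 24 mm wide, x 40 to 100 mm. When home its x points along console +y.
- shield_grip (a point): Centre of the shield's upright bar grip, 27 mm above the shield's underside; axes as the shield's. The bar, on top of the plate, is 50 mm long (x), 12 mm thick (y), 44 mm tall. To turn the hung shield push the bar's side low down, just above the plate, so that it does not tip: 3 to 12 N.
- shield_eye (a point): Centre of the eye, a 20 mm round through-hole in the lug, at the shield's underside, 80 mm from the grip's centre along -x; axes as the shield's.
- shield_tail (a point): Middle of the end of the shield's tongue, at the underside; axes as the shield's.
- developer: Brown glass bottle, 64 mm across, 130 mm tall; bystander. Origin: centre of its underside.
- jar: White jar, 56 mm across, 70 mm tall; bystander. Origin: centre of its underside.
- dish: Shallow glass dish, 90 mm across, 18 mm high; bystander. Origin: centre of its underside.
- spacer: Steel ring 68 mm across, 44 mm hole, 8 mm thick; bystander. Origin: centre of its underside.
- driver: Screwdriver with a black handle, lying on the table; bystander. Origin: on its underside.
- wafer_case: Flat round white wafer case, 110 mm across, 16 mm high; bystander. Origin: centre of its underside.
- loupe: Black eyepiece loupe, 40 mm across, 40 mm tall; bystander. Origin: centre of its underside.
There are look-alikes about, which are no part of the job. Of the things that look like the shield, take the one that is farthest from the robot's base at the start.

How it is judged (in metres and radians):
On the way, in this order (a step that is already met when the one before it is completed fails the run):
1. the eye is over the post and the shield is down on the deck (under 6 mm) while the fingers still touch it, tongue at least 0.3 rad short of home (horizontal distance between shield_eye and post_foot below 0.006 m and z of shield_eye in the frame of post_foot below 0.006 m and angle between the x axis of shield and the y axis of console, either way round above 0.3 rad and x of shield_tail in the frame of catch_nose below -0.02 m and contact force between the fingers and shield above 0.5 N), for 0.05 s.
2. the shield hangs on the post, flat on the deck, let go, tongue still at least 0.3 rad short of home (horizontal distance between shield_eye and post_foot below 0.006 m and z of shield_eye in the frame of post_foot below 0.004 m and angle between shield's own z axis and vertical below 0.05 rad and angle between the x axis of shield and the y axis of console, either way round above 0.3 rad and x of shield_tail in the frame of catch_nose below -0.02 m and contact force between the fingers and shield below 0.05 N), for 0.2 s.
3. the tongue presses the catch back by more than 4 mm (value of joint catch above 0.004 m).
At the end, for the whole second after the job is handed in: The shield's eye is on the post (centres within 6 mm, underside within 4 mm of the deck), the shield lies flat (within 0.05 rad) and home (its length within 0.07 rad of console y, tongue end past the catch's holding corner by over 8 mm), the catch is out again (under 2 mm), all at rest and let go (horizontal distance between shield_eye and post_foot below 0.006 m and z of shield_eye in the frame of post_foot below 0.004 m and angle between shield's own z axis and vertical below 0.05 rad and angle between the x axis of shield and the y axis of console, either way round below 0.07 rad and x of shield_tail in the frame of catch_nose above 0.008 m and value of joint catch below 0.002 m and linear speed of shield below 0.02 m/s and contact force between the fingers and shield below 0.05 N); the robot touches nothing.
It fails at once if a bystander is moved by more than 30 mm (distance of any of developer, jar, dish, spacer, driver, wafer_case, loupe from where it was at the start of the episode above 0.03 m).
It also fails if it takes over 51 s, if anything falls off the work surface, if the arm or the gripper's body presses on something with over 40 N, if the wrist force passes 120 N, or if a joint passes its speed limit or range.

## Robot

A 6-joint arm with a two-finger parallel gripper is mounted at the origin on the work surface. World frame = base frame: x ahead of the robot, y to its left, z up, the work surface at z = 0. Lengths are in mm, angles in rad, forces in N, time in s.
With the tool pointing down it reaches from about 325 to 875 mm from the base axis. Payload 4.4 kg.
Tool frame: the origin (TCP) lies on the centre line of the jaws, within the pads' length; the fingertips stand ahead of it and the grasp point (between the pads) lies 6 mm ahead of it (ctrl.tcp_to_tips is the z of the fingertips in the tool frame, in mm); z points along the fingers, y is the line along which they close (so a half turn about z gives the same grasp; the last joint's range is limited). The gripper opens to 85 mm and grips with 20 to 120 N. Pads are 22 mm wide; open, the fingers measure 114 mm over their backs; the gripper's body (76 mm by 85 mm) begins 54 mm behind the grasp point. The pads swing forward as they close: fully open they stand 13 mm farther back than shut.
Start: joints at [-1.363, 0.207, 1.542, -0, 1.393, -0.15], TCP at [201.361, -538.592, 256.282] pointing down, gripper open.
Joint ranges: [-2.73, 2.73], [-0.86, 2.22], [0.23, 2.46], [-1.11, 4.25], [0.08, 2.63], [-2.82, 2.82]. Speed limits (rad/s): [2.79, 2.79, 3.14, 3.14, 3.14, 3.14].

## Interface

Orientations are given as a 3x3 rotation matrix whose columns are the frame's x, y, z axes.
In Python, from plant import ctrl, sensors, optics gives the robot as it stands. Calls block until the motion is done:
- ctrl.move_ptp(position, orientation): joint-space move of the TCP to a pose.
- ctrl.move_l(position, rot=None, vel=150, threshold=None): straight line of the TCP; rot=None keeps the orientation; vel is the mean speed in mm/s. With threshold (N) it stops when the force on the tool has changed by that much, and returns True; else False.
- ctrl.set_joints(angles): joint-space move.
- ctrl.gripper_to(opening, force=None): finger opening in mm; force is the grip in N (None keeps the last); returns when the fingers have stopped.
- ctrl.hold(seconds).
- ctrl.solve_ik(position, orientation): joint angles nearest the present ones, or None.
- sensors.read_state(): the state.
- optics.grab_frame(name): name is "scene" or "top"; returns (picture, depth): 400x640x3 uint8, red, green, blue; 400x640 float32, mm along the optical axis (not along the pixel's ray), 0 where there is no reading.
- optics.camera_params(name): a dict with "mtx" (3x3 intrinsics, pixels), "R" (3x3) and "t" (3): a world point X has camera coordinates R X + t. Camera axes: x right, y down, z forward; pixel columns grow to the right and rows downward; lengths in mm; the calibration is good to about 2 mm. A picture is of the moment at which its call begins. camera_params takes no time and is no camera call.
A pose or a line that the arm cannot do raises ctrl.MotionError and nothing moves.
- ctrl.finish_job(): hands the job in; it is judged then, once.
The state is a dict: "t": time; "q": joint angles; "qvel": joint speeds; "tau": joint torques, N m; "eef_pos": TCP position; "eef_rot": TCP orientation; "force": force on the tool from outside, world axes, zero at the start; "wrist_torque": the same for the moment, N m; "grip_width": finger opening in mm; "grasp_force": force on a finger pad.
Only numpy, scipy, OpenCV 4.12 (cv2) and the standard library are available. Lean on these libraries where they do the work, as an engineer would, in place of code of your own. Each camera call takes 0.05 s, during which the arm holds its last target. There are 200 camera calls.

## Working session

There is one attempt and no reset: what is moved stays moved. The work goes in short steps, each a Python script; the robot and the scene stay as the last script left them, time stands still between calls to the robot, and variables do not carry over. Pictures are saved under pics/ and viewed, at most 10 in all, crops included, and the job is handed in when it is done.

```bash
mkdir -p pics; ls
python3 - <<'E'
from plant import ctrl,sensors,optics
import numpy as np,cv2
for n in ("top","scene"):
    p,d=optics.grab_frame(n); cv2.imwrite(f"pics/{n}0.png",p[:,:,::-1]); np.savez(f"{n}0.npz",p=p,d=d)
    c=optics.camera_params(n); print(n,c); 
print(ctrl.tcp_to_tips,sensors.read_state()['t'])
E
```

```text
pics
top {'mtx': array([[486.57892716,   0.        , 317.87760167],
       [  0.        , 486.57892716, 206.4513237 ],
       [  0.        ,   0.        ,   1.        ]]), 'R': array([[ 1.16583676e-02, -9.99932022e-01,  1.84645869e-04],
       [-9.97183203e-01, -1.16400010e-02, -7.40956872e-02],
       [ 7.40927996e-02,  6.79708996e-04, -9.97251119e-01]]), 't': array([  -8.27910087,  507.95277921, 1733.06460172])}
scene {'mtx': array([[377.98075968,   0.        , 324.19556331],
       [  0.        , 377.98075968, 190.41712968],
       [  0.        ,   0.        ,   1.        ]]), 'R': array([[ 0.66977879,  0.74255823,  0.00190982],
       [ 0.42384257, -0.38018667, -0.82208003],
       [-0.6097162 ,  0.55142123, -0.56936875]]), 't': array([-332.37679122, -162.40001333, 1357.2409716 ])}
25.0 0.1
```

View pics/top0.png

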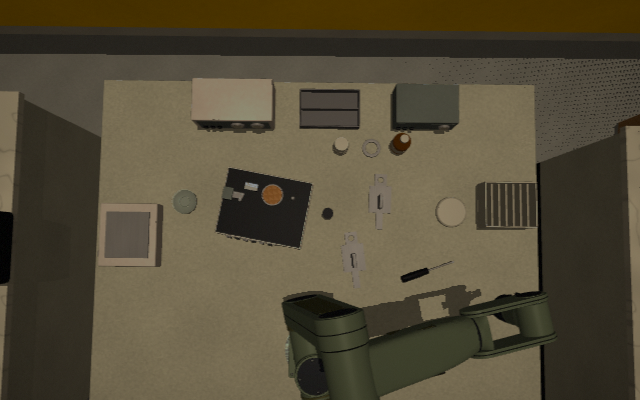

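View pics/scene0.png

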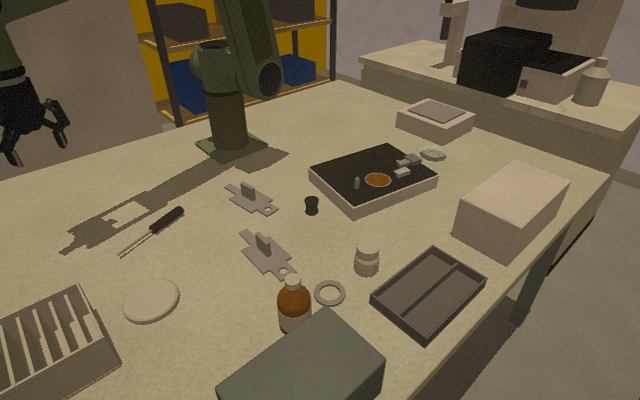

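Top view: two shield-like pieces, A at px (379,200) and B at (353,258). The console is at (265,208). A is farther from the base (about px (315,375)), so I take A. Close crops of A and the console next.

```bash
cat > h.py <<'E'
import numpy as np,cv2
from plant import ctrl,sensors,optics
def px2w(n,u,v,z=None,d=None):
    c=optics.camera_params(n);K=np.linalg.inv(c['mtx']);r=K@[u,v,1.]
    R,t=c['R'],c['t'];C=-R.T@t;w=R.T@r
    return C+w*((z-C[2])/w[2] if d is None else d)
def w2px(n,X):
    c=optics.camera_params(n);q=c['mtx']@(c['R']@np.asarray(X,float)+c['t']);return q[:2]/q[2]
E
python3 - <<'E'
from h import *
p=np.load('top0.npz')['p'][:,:,::-1]
g=lambda a:cv2.convertScaleAbs(a,alpha=1.4,beta=10)
a=cv2.resize(g(p[170:235,340:420]),None,fx=8,fy=8,interpolation=cv2.INTER_CUBIC)
b=cv2.resize(g(p[160:255,210:320]),None,fx=7,fy=6.3,interpolation=cv2.INTER_CUBIC)
b=cv2.resize(g(p[160:255,210:320]),None,fx=6,fy=6,interpolation=cv2.INTER_CUBIC)
cv2.imwrite('pics/a.png',a);cv2.imwrite('pics/b.png',b)
for u,v in((379,200),(353,258)): print(px2w('top',u,v,5))
print(w2px('top',[0,0,0]))
d=np.load('top0.npz')['d']
# height map stats
vv,uu=np.mgrid[0:400,0:640];c=optics.camera_params('top')
r=np.stack([uu,vv,np.ones_like(uu)],-1)@np.linalg.inv(c['mtx']).T*d[...,None]
W=(r-c['t'])@c['R'];np.save('W.npy',W)
print(np.round(W[176:226:3,380,2],1),W[205,260:300:6,2].round(1))
E
```

```text
[ 535.13355122 -224.09148951    5.        ]
[ 324.40916901 -130.97028874    5.        ]
[315.55314359 349.06523326]
[ 4.9  5.2  0.9  2.6  6.7  9.1 48.3 43.6 47.1 51.7 52.2  7.   4.8  2.8
  2.3 -5.2  6.4] [52.1 55.8 49.2 50.9 49.6 57.1 55.3]
```

View pics/a.png

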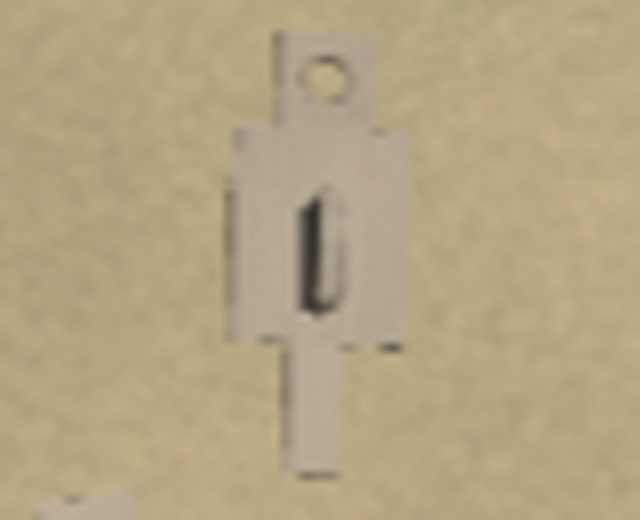

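View pics/b.png

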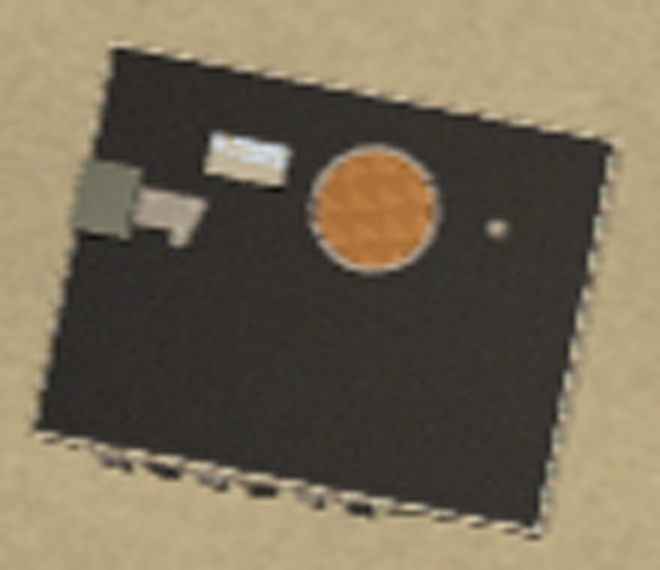

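Crop A: eye hole at crop (326,79), bar about (321,252), and tongue end (312,473), nearest the robot. Crop B: the post is at (497,229), the rail at (247,160) and the catch at (170,212), with its nose towards (180,240). I now fit both poses.

```bash
cat > fit.py <<'E'
from h import *
from scipy.optimize import least_squares
def fit(n,M,P,z0,x0):
    M=np.array(M,float);P=np.array(P,float)
    def f(p):
        c,s=np.cos(p[2]),np.sin(p[2])
        return np.concatenate([w2px(n,[p[0]+c*a-s*b,p[1]+s*a+c*b,z0+h])-q for (a,b,h),q in zip(M,P)])
    r=least_squares(f,x0,loss='soft_l1',x_scale=[100,100,1]);return r.x,r.fun.reshape(-1,2).round(2)
E
python3 - <<'E'
from fit import *
up=lambda L,s,o:[((u+.5)/s-.5+o[0],(v+.5)/s-.5+o[1]) for u,v in L]
# shield
M=[(-80,0,5),(-102,-22,5),(-102,22,5),(-58,-40,5),(-58,40,5),(40,-40,5),(40,40,5),(100,12,5),(100,-12,5)]
P=up([(326,79),(281,33),(375,38),(236,130),(412,137),(230,340),(405,346),(338,473),(288,470)],8,(340,170))
print(fit('top',M,P,0,[535,-224,3.1]))
# console
M=[(120,155,50),(120,-155,50),(-120,-155,50),(-120,155,50),(50,-95,82),(51,80,63),(51,35,63)]
P=up([(115,47),(612,147),(540,533),(38,430),(497,229)],6,(210,160));
print(fit('top',M[:5],P,0,[500,200,-.19]))
a=np.load('top0.npz')['p'].astype(int);m=(a.max(2)<75).astype(np.uint8);m[:160]=0;m[255:]=0;m[:,:210]=0;m[:,320:]=0
_,l,s,_=cv2.connectedComponentsWithStats(m);i=1+s[1:,4].argmax()
r=cv2.minAreaRect(cv2.findContours((l==i).astype(np.uint8),0,2)[0][0]);print(r,cv2.boxPoints(r))
c=optics.camera_params('top');print(-c['R'].T@c['t'])
E
```

```text
(array([ 529.46600779, -226.26647804,    3.11070506]), array([[ 0.01,  0.27],
       [-0.19, -0.22],
       [ 0.11, -0.34],
       [ 0.08, -0.58],
       [ 0.04, -0.52],
       [-0.11,  0.01],
       [ 0.07,  0.2 ],
       [ 0.18,  0.54],
       [-0.2 ,  0.64]]))
(array([ 5.00250646e+02,  1.88588233e+02, -1.86627459e-01]), array([[-0.62, -1.59],
       [ 1.95, -1.21],
       [ 0.45,  1.01],
       [-2.12,  0.78],
       [ 0.13,  0.25]]))
((263.66278076171875, 207.4483184814453), (86.4912338256836, 65.740966796875), 11.003539085388184) [[214.93823 231.46022]
 [227.4862  166.92787]
 [312.38733 183.43642]
 [299.83936 247.96877]]
[ 378.21089179   -3.54394681 1765.9392529 ]
```

```bash
cat >> h.py <<'E'
def Rt(a):
    c,s=np.cos(a),np.sin(a);return np.array([[c,s,0],[s,-c,0],[0,0,-1.]])
SH=np.array([529.5,-226.3,3.111]); CO=np.array([500.25,188.6,-.185])
def con(x,y):
    c,s=np.cos(CO[2]),np.sin(CO[2]);return np.array([CO[0]+c*x-s*y,CO[1]+s*x+c*y])
POST=con(50,-95); HOME=CO[2]+np.pi/2
def hang(phi,r=80): # grip xy and shield angle
    a=HOME+phi;return POST+r*np.array([np.cos(a),np.sin(a)]),a
E
python3 - <<'E'
from h import *
for off in (0,np.pi):
    print(off,np.round(ctrl.solve_ik([*SH[:2],38],Rt(SH[2]+off)),2))
    for ph in(1,.5,-.03):
        g,a=hang(ph);q=ctrl.solve_ik([*g,90],Rt(a+off));print(ph,g,a,None if q is None else np.round(q,2))
E
```

```text
0 [-0.55  0.48  1.69 -0.    0.98 -2.09]
1 [473.70384396 140.89320099] 2.3857963267948965 [ 0.11  0.25  1.88 -0.    1.02 -0.7 ]
0.5 [507.13657415 162.08743983] 1.8857963267948965 [ 0.15  0.32  1.78 -0.    1.04 -0.17]
-0.03 [548.98968611 164.18184105] 1.3557963267948965 [ 0.14  0.39  1.68 -0.    1.07  0.35]
3.141592653589793 [-0.55  0.48  1.69 -0.    0.98  1.05]
1 [473.70384396 140.89320099] 2.3857963267948965 [ 0.11  0.25  1.88 -0.    1.02  2.44]
0.5 [507.13657415 162.08743983] 1.8857963267948965 None
-0.03 [548.98968611 164.18184105] 1.3557963267948965 [ 0.14  0.39  1.68 -0.    1.07 -2.79]
```

Run:
```python
from h import *
R=Rt(SH[2])
ctrl.move_ptp([*SH[:2],140],R); ctrl.gripper_to(50)
hit=ctrl.move_l([*SH[:2],38],vel=80,threshold=8)
print('hit',hit,sensors.read_state()['eef_pos'])
ctrl.gripper_to(5,force=50); s=sensors.read_state(); print(s['grip_width'],s['grasp_force'],s['force'])
ctrl.move_l([*SH[:2],170],vel=120)
g,a=hang(.8)
ctrl.move_ptp([*g,140],Rt(a)); s=sensors.read_state()
print(s['t'],s['eef_pos'],s['grip_width'],s['force'],g,a)
p,d=optics.grab_frame('top');np.savez('top1.npz',p=p,d=d)
q,d=optics.grab_frame('scene');np.savez('sc1.npz',p=q,d=d)
u,v=w2px('top',[*POST,82]).astype(int);print(u,v,w2px('scene',[*POST,82]))
a=cv2.resize(p[v-30:v+20,u-60:u+20,::-1],None,fx=8,fy=8,interpolation=cv2.INTER_CUBIC)
b=q[130:220,290:410,::-1];b=cv2.resize(b,(640,480),interpolation=cv2.INTER_CUBIC)
print(u-60,v-30)
cv2.imwrite('pics/t1.png',cv2.convertScaleAbs(a,alpha=1.5,beta=15)); cv2.imwrite('pics/s1.png',cv2.convertScaleAbs(b,alpha=1.5,beta=15))
```

```text
hit False [ 530.04532348 -226.61802068   38.70021499]
10.995006840043061 50.290642976760864 [-0.25895154  0.68363579  2.69757851]
6.7833 [486.22720648 150.87567742 140.01294915] 11.589396692564689 [ 1.18544921 -0.42041307 -4.97502764] [485.76521006 151.36560527] 2.1857963267948968
292 197 [356.34798156 176.86375535]
232 167
```

View pics/t1.png

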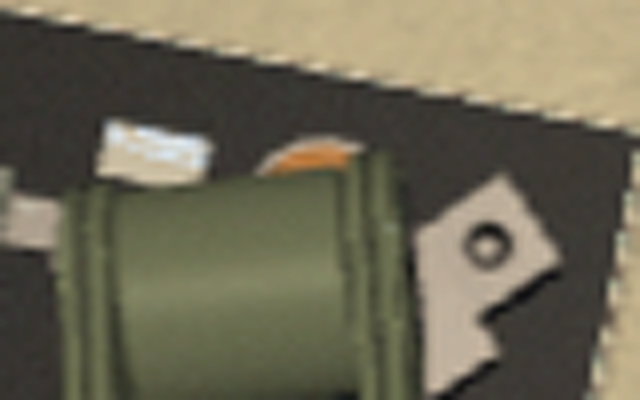

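View pics/s1.png

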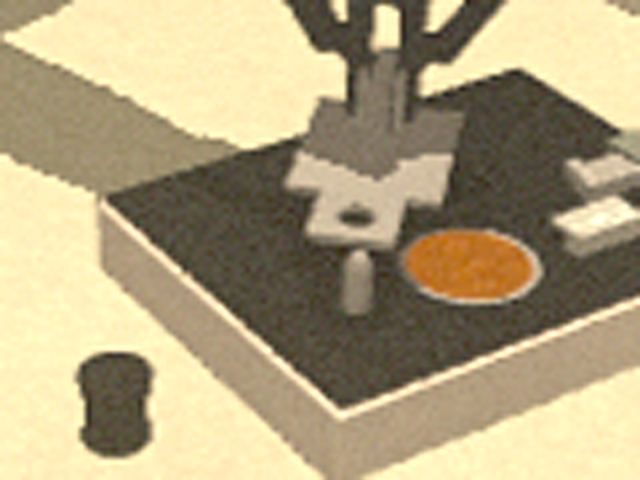

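The top crop shows the post top inside the eye at about (490,246). The eye centre is at (488,245). The scene crop shows the shield level above the post. Now I compute the offset at the true heights.

Run:
```python
from h import *
f=lambda u,v,z:px2w('top',(u+.5)/8-.5+232,(v+.5)/8-.5+167,z)[:2]
p=np.load('top1.npz')['p'].max(2).astype(int)
print(p[192:204,286:300])
print('eye',f(488,245,106.3),'post',f(490,246,82),'POST est',POST)
s=sensors.read_state();a=np.arctan2(s['eef_rot'][1,0],s['eef_rot'][0,0]);print('eye pred',s['eef_pos'][:2]-80*np.array([np.cos(a),np.sin(a)]),a)
# scene: deepen check
g=lambda u,v,z:px2w('scene',(u+.5)*120/640-.5+290,(v+.5)*90/480-.5+130,z)[:2]
print('scene eye',g(356,215,106.3),'post top',g(357,252,82))
```

```text
[[ 31  31  50  81 108 115 114 115 115 116 116  78  31  30]
 [ 32  62 101 115 113 114 114 113 116 117 116  94  55  31]
 [ 62  99 113 114 114 106  90  93 109 116 117 116  93  55]
 [113 112 112 114  92  48  14   9  37  95 116 116 117  77]
 [113 113 112 106  67  25  42  37  17  49 100 117 117  95]
 [112 111 112  94  55  72 107  98  58  32  96 116 116 117]
 [113 112 113 100  62  71 105  91  55  47  96 116 118 117]
 [114 112 113 112  89  55  62  58  44  81 108 115 117 116]
 [113 113 113 112 107  87  66  65  86 109 116 114 114 102]
 [115 116 113 112 112 112 113 115 115 115 115 114  85  35]
 [114 115 115 113 112 113 112 113 115 114 101  67  22   8]
 [115 115 116 114 113 112 113 114 113  84  35   8   5  24]]
eye [532.3194543   84.65765483] post [534.14985843  85.0735979 ] POST est [531.92189185  86.02372951]
eye pred [532.48653794  85.16709044] 2.1846527785252263
scene eye [533.35260009  82.76467492] post top [532.18607609  86.47018806]
```

Run:
```python
from h import *
s=sensors.read_state();p=np.array(s['eef_pos']);f0=np.array(s['force'])
g,a=hang(.8)
T=g+np.array([0.9,0.6])+0*p[:2]   # command frame tracks ~0.5mm off
T=T+(np.array([533.1,85.8])-(np.array([532.4,84.9])+(T-g)))
print(T-g)
ctrl.move_l([*T,125],vel=60)
for z,v in((105,30),(94,25),(87.5,15)):
    h=ctrl.move_l([*T,z],vel=v,threshold=10); s=sensors.read_state()
    print(z,h,s['eef_pos'].round(2) if hasattr(s['eef_pos'],'round') else s['eef_pos'],np.round(np.array(s['force'])-f0,1),np.round(s['wrist_torque'],2),s['t'])
    if h: break
```

```text
[0.7 0.9]
105 False [486.61 152.3  105.05] [0.3 0.7 0.2] [ 0.02 -0.01 -0.02] 8.1
94 False [486.37 152.24  93.82] [ 0.  -0.2 -0.4] [0.04 0.   0.02] 8.6917
87.5 True [486.76 152.35  88.44] [-0.5  0.4 10.2] [-0.07  0.06 -0.03] 9.125
```

Run:
```python
from h import *
ctrl.hold(.15); ctrl.gripper_to(26); ctrl.hold(.3)
s=sensors.read_state();p=np.array(s['eef_pos']);print(p,s['grip_width'],np.round(s['force'],2),s['t'])
h=ctrl.move_l([*p[:2],83.5],vel=30,threshold=4);ctrl.hold(.3);s=sensors.read_state();print(h,s['eef_pos'],np.round(s['force'],2),s['t'])
q,d=optics.grab_frame('scene')
b=cv2.resize(q[130:220,290:430,::-1],(798,513),interpolation=cv2.INTER_CUBIC)
cv2.imwrite('pics/s2.png',cv2.convertScaleAbs(b,alpha=1.5,beta=15))
```

```text
[484.44251531 152.04216771  86.3158971 ] 26.12316635717208 [-0.31 -0.36 -0.66] 9.8667
False [484.51505064 152.05142763  83.56552795] [ 0.77 -0.16  0.62] 10.4167
```

View pics/s2.png

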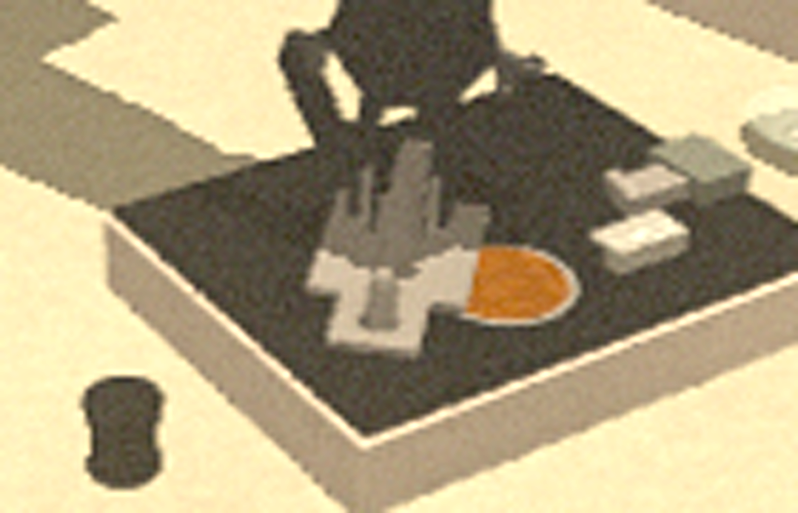

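The scene shows the shield flat on the deck, its eye round the post and the fingers straddling the bar. Now I push it round.

```bash
cat > push.py <<'E'
from h import *
P=np.array([533.1,85.8])
def go(phi,lead=7,z=83.5,vel=40,th=None):
    a=HOME+phi;e=np.array([np.cos(a),np.sin(a)]);n=np.array([-e[1],e[0]])
    h=ctrl.move_l([*(P+80*e-lead*n),z],Rt(a),vel=vel,threshold=th)
    s=sensors.read_state();f=np.array(s['force'])
    ft=f[:2]@n; print(f"phi {phi:.2f} hit {h} ft {ft:.1f} fr {f[:2]@e:.1f} fz {f[2]:.1f} tz {s['wrist_torque'][2]:.2f} t {s['t']:.1f} z {s['eef_pos'][2]:.1f}")
    return h,ft
E
python3 - <<'E'
from push import *
go(.8,5,th=8)
for ph in np.r_[np.arange(.75,.35,-.1),np.arange(.35,-.001,-.03)]:
    h,ft=go(ph,th=11)
    if h or ft>14: break
E
```

```text
phi 0.80 hit False ft 0.2 fr -0.6 fz 0.6 tz -0.03 t 10.8 z 83.6
phi 0.75 hit False ft 1.0 fr 0.3 fz 0.4 tz 0.00 t 11.1 z 83.4
phi 0.65 hit False ft 0.1 fr 0.4 fz 0.0 tz -0.03 t 11.4 z 83.5
phi 0.55 hit False ft -0.3 fr -0.9 fz -0.1 tz 0.04 t 11.8 z 83.5
phi 0.45 hit False ft -0.2 fr 0.3 fz -0.1 tz -0.01 t 12.1 z 83.5
phi 0.35 hit False ft 0.5 fr -1.1 fz 0.5 tz 0.02 t 12.5 z 83.6
phi 0.32 hit False ft 2.1 fr -0.1 fz 1.1 tz -0.00 t 12.7 z 83.4
phi 0.29 hit False ft 1.2 fr -0.1 fz 0.0 tz 0.10 t 13.0 z 83.4
phi 0.26 hit False ft 1.3 fr 0.1 fz -0.6 tz -0.05 t 13.2 z 83.4
phi 0.23 hit False ft 1.7 fr 0.5 fz -0.7 tz -0.01 t 13.5 z 83.4
phi 0.20 hit False ft 5.4 fr -0.6 fz 1.9 tz 0.06 t 13.7 z 83.2
phi 0.17 hit False ft 5.1 fr 0.5 fz 1.4 tz 0.01 t 14.0 z 83.2
phi 0.14 hit False ft 3.5 fr -1.2 fz -0.4 tz 0.06 t 14.2 z 83.3
phi 0.11 hit False ft 1.7 fr -0.5 fz 0.0 tz 0.04 t 14.5 z 83.5
phi 0.08 hit False ft 2.7 fr -1.3 fz -0.1 tz 0.04 t 14.7 z 83.6
phi 0.05 hit False ft 2.9 fr -0.3 fz -0.1 tz -0.05 t 15.0 z 83.5
phi 0.02 hit False ft 3.4 fr -0.0 fz -0.2 tz 0.02 t 15.2 z 83.5
```

Catch contact started around 0.20. I continue in small steps to the rail's stop.

Run:
```python
from push import *
for ph in np.arange(.01,-.1,-.008):
    h,ft=go(ph,th=11,vel=15)
    if h or ft>11: break
ctrl.hold(.2)
q,d=optics.grab_frame('scene')
b=cv2.resize(q[125:200,320:430,::-1],(792,540),interpolation=cv2.INTER_CUBIC)
cv2.imwrite('pics/s3.png',cv2.convertScaleAbs(b,alpha=1.5,beta=15))
```

```text
phi 0.01 hit False ft 4.2 fr -0.8 fz 1.7 tz 0.07 t 15.5 z 83.5
phi 0.00 hit False ft 4.3 fr -0.6 fz 1.7 tz 0.06 t 15.7 z 83.5
phi -0.01 hit False ft 1.4 fr 0.2 fz 0.1 tz 0.03 t 16.0 z 83.6
phi -0.01 hit False ft 1.5 fr 0.7 fz -0.8 tz 0.05 t 16.2 z 83.6
phi -0.02 hit False ft 3.1 fr 0.7 fz 2.0 tz 0.02 t 16.5 z 83.6
phi -0.03 hit False ft 5.5 fr -0.3 fz 3.1 tz 0.07 t 16.7 z 83.5
phi -0.04 hit False ft 7.4 fr 1.5 fz 3.8 tz 0.10 t 17.0 z 83.5
phi -0.05 hit False ft 8.2 fr 0.1 fz 5.2 tz 0.05 t 17.2 z 83.5
phi -0.05 hit False ft 10.2 fr -0.4 fz 6.7 tz 0.04 t 17.5 z 83.4
phi -0.06 hit False ft 12.4 fr -0.8 fz 7.5 tz 0.14 t 17.7 z 83.4
```

View pics/s3.png

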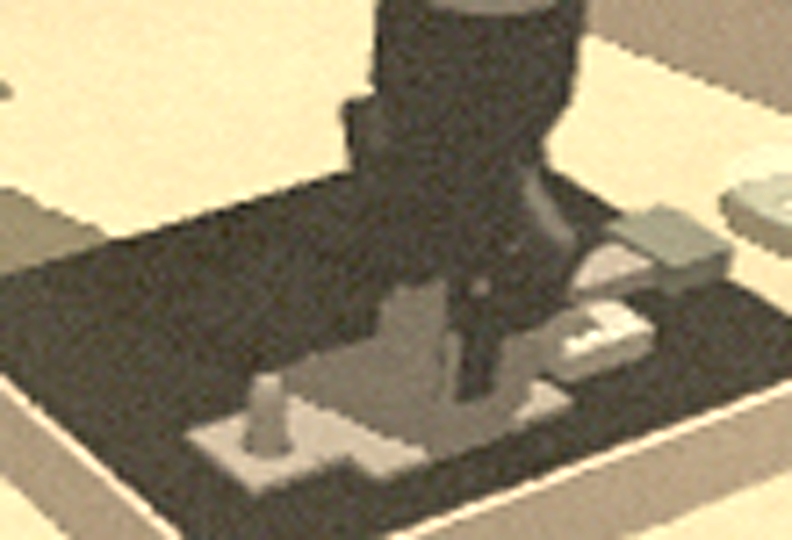

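The force dropped at about -0.01 as the catch sprang out, then rose steadily against the rail. The picture shows the tongue under the lip. Now I back off, lift and check.

Run:
```python
from push import *
go(-.015,0.5,vel=25); s=sensors.read_state(); p=s['eef_pos']
ctrl.gripper_to(34)
ctrl.move_l([p[0],p[1],190],vel=100)
ctrl.move_ptp([400,-120,300],Rt(HOME)); s=sensors.read_state();print(s['t'],np.round(s['force'],2))
t,d=optics.grab_frame('top');np.savez('top2.npz',p=t)
cv2.imwrite('pics/t2.png',cv2.convertScaleAbs(cv2.resize(t[165:230,215:315,::-1],(800,520),interpolation=cv2.INTER_CUBIC),alpha=1.5,beta=15))
```

```text
phi -0.01 hit False ft 0.4 fr -0.0 fz 0.2 tz -0.01 t 18.6 z 83.8
21.3 [ 0.52  0.02 -0.2 ]
```

View pics/t2.png

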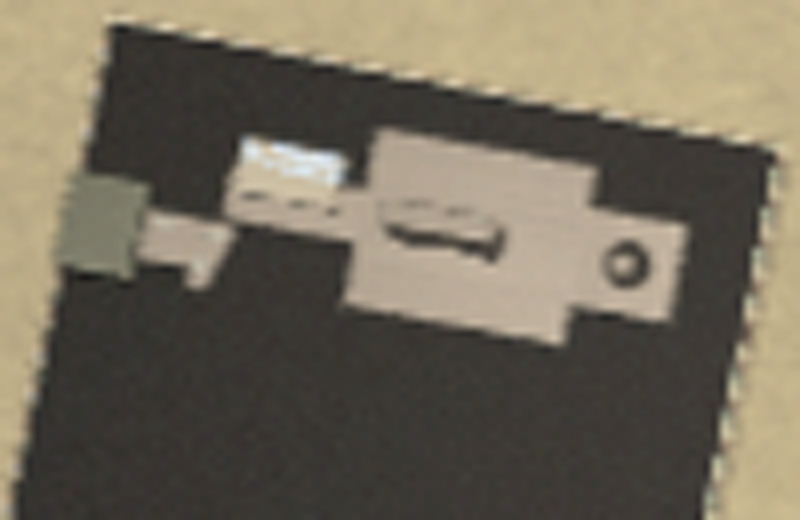

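Run:
```python
import numpy as np
a=np.load('top0.npz')['p'].max(2).astype(int);b=np.load('top2.npz')['p'].max(2).astype(int)
print(a[190:202,232:248]);print(b[190:202,232:248])
```

```text
[[ 74  51  30  30  29  27  28  27  27  28  27  28  27  28  29  30]
 [ 65  76  76  62  53  44  33  32  29  29  29  28  28  28  29  28]
 [ 62  92 114 118 113 109  99  80  60  55  44  35  30  29  27  27]
 [ 66  91 109 113 112 110 111 110 111 111 111  90  51  28  30  27]
 [ 83 100 109 109 108 109 107 109 105 112 120 105  62  27  28  27]
 [ 78 102 110 110 109 109 111 112 111 111 112  79  36  29  30  29]
 [ 89 108 108 109 111 111 110 112 112 112 101  58  24  27  27  30]
 [ 56  75  87 101 109 110 110 117 115 111  80  36  29  29  28  28]
 [ 29  28  28  21  27  42  74 113 118  90  52  29  27  29  30  31]
 [ 27  27  27  28  28  28  74 105 111  74  29  28  28  30  30  31]
 [ 28  28  28  26  28  28  72 103  89  52  31  29  28  30  29  27]
 [ 27  26  26  25  28  28  27  41  33  26  27  27  28  30  28  28]]
[[ 72  50  29  29  29  26  27  26  27  26  41  90 108 108 108 109]
 [ 62  73  76  60  51  42  33  31  28  29  42  88 106 106 108 109]
 [ 58  89 111 115 109 107  96  78  59  51  53  61  75  86 100 106]
 [ 63  89 106 110 109 107 107 107 108 109 109  89  49  27  30  42]
 [ 82  98 106 106 106 107 107 105 100 109 117 100  61  26  28  27]
 [ 75  99 107 108 107 108 107 108 107 109 108  77  35  29  29  27]
 [ 87 105 106 107 107 108 108 108 108 109  97  58  26  27  27  28]
 [ 55  73  85  98 105 105 107 113 111 108  76  34  28  29  29  29]
 [ 26  26  25  20  23  41  71 111 114  87  50  28  28  27  29  28]
 [ 25  24  26  27  24  28  72 101 108  71  29  28  28  27  30  28]
 [ 26  27  25  24  25  29  71  99  86  49  27  27  28  28  29  28]
 [ 26  26  26  26  26  30  27  40  35  27  27  27  29  27  28  29]]
```

The catch looks the same as at the start, so it is fully out, and the tongue sits behind it. I'm handing in.

```bash
python3 -c "
from plant import ctrl
print(ctrl.finish_job())"
```

```text
the job is handed in; nothing more can be done
None
```

The shield hangs flat on the post with its tongue under the rail lip and the catch sprung fully out behind it; I handed the job in after about 21 s of robot time, and no verdict came back.

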